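# Load the deburring bowl and set its speed

### The job

Pour all six brass couplings from the blue scoop into the silver deburring bowl, without handling the couplings themselves, and stand the empty scoop back upright on the middle of its rubber mat. Then turn the black speed dial so that its white pointer points at the green mark. Do not press the red stop button, and leave the other things on the bench where they are.

Things in the scene. Friction and masses are not known exactly. Their poses are not given: they have to be found in the camera images.
- feeder: vibratory deburring bowl, fixed to the bench: an open round silver bowl on a blue drum. Origin at the centre of its underside on the bench. Drum up to 85 mm radius and 65 mm high; bowl rim radius 110 mm at 130 mm height, inner radius at the floor about 75 mm, walls 4 mm, inner floor at 70 mm height; a dark cone 30 mm high stands in the middle of the floor
- bowl_rim (a point): centre of the bowl's mouth, at rim height (130 mm above the bench); z up
- scoop: blue parts scoop, 135 long, 85 wide, walls 60 mm high, 0.16 kg, on the mat with the couplings in it. Origin: underside, below the handle; x to the nose. Flat 4 mm floor from x -65 to 35 mm, then a 20 degree ramp up to the open lip. Black rigid bar handle across it (along y) above the origin: 16 mm wide in x, 18 high, its middle 101 mm above the underside, 75 mm clear between its posts
- scoop_grip (a point): middle of the scoop's handle bar (its top is 9 mm higher); same axes as the scoop
- scoop_lip (a point): middle of the scoop's pouring lip, 72 mm ahead of the origin and 17 mm above the underside
- mat: black rubber mat, 200 x 200 x 4 mm, fixed on the bench: the scoop's place. Origin at the centre of its underside (top 4 mm above)
- panel: grey speed controller box, fixed, 135 (x) by 190 mm (y), top 55 mm above the bench. Origin: centre of its underside. On top: the black dial on a white scale disc (axis at x 0, y 35 mm) and a red stop button in a yellow collar (at x 0, y -68 mm, collar radius 30 mm, top about 85 mm above the bench)
- dial (a joint): angle of the black dial, rad: 0 at the start of the scale, growing as it turns clockwise seen from above, stop at 4.71; stays where it is left
- dial_grip (a point): on the vertical axis of the dial, at gripping height, 93 mm above the bench. The dial is a disc of 38 mm radius (its top 65 mm above the bench) carrying a grip bar 66 mm long, 17 mm wide, from 65 to 103 mm above the bench; x of this frame points along the bar to its white pointer end
- dial_pointer (a point): point in front of the dial's white pointer, 50 mm from the dial axis along the bar, at scale height
- mark_line (a point): the green mark on the scale disc, at the point 50 mm from the dial axis; the dial stands at the mark when its pointer points here
- stop (a joint): travel of the red stop button, m: 0 up, 0.007 fully pressed; springs back
- coupling0: brass hexagon coupling 1 of 6, 28 mm across, 26 mm long, 35 g, standing in the scoop; origin at the centre of one end face
- coupling1: brass hexagon coupling 2 of 6, 28 mm across, 26 mm long, 35 g, standing in the scoop; origin at the centre of one end face
- coupling2: brass hexagon coupling 3 of 6, 28 mm across, 26 mm long, 35 g, standing in the scoop; origin at the centre of one end face
- coupling3: brass hexagon coupling 4 of 6, 28 mm across, 26 mm long, 35 g, standing in the scoop; origin at the centre of one end face
- coupling4: brass hexagon coupling 5 of 6, 28 mm across, 26 mm long, 35 g, standing in the scoop; origin at the centre of one end face
- coupling5: brass hexagon coupling 6 of 6, 28 mm across, 26 mm long, 35 g, standing in the scoop; origin at the centre of one end face
- bottle: green plastic bottle, 60 mm diameter, 180 mm high, loose; origin at its underside
- tin: red and steel tin, 72 mm diameter, 110 mm high, loose; origin at its underside
- mug: white mug, 76 mm diameter, 90 mm high, handle at its +y, loose; origin at its underside
- tape: roll of yellow tape lying flat, 80 mm diameter, 45 mm high, loose; origin at its underside
- wrench: steel wrench 170 mm long lying along its x, loose; origin under its middle
- screwdriver: red screwdriver 200 mm long lying along its x, loose; origin under its middle

How it is judged (in metres and radians):
On the way, in this order (a step that is already met when the one before it is completed fails the run):
1. all six couplings are in the bowl (horizontal distance between each of coupling0, coupling1, coupling2, coupling3, coupling4, coupling5 and bowl_rim below 0.11 m and z of coupling0 in the frame of bowl_rim between -0.075 and 0 m and z of coupling1 in the frame of bowl_rim between -0.075 and 0 m and z of coupling2 in the frame of bowl_rim between -0.075 and 0 m and z of coupling3 in the frame of bowl_rim between -0.075 and 0 m and z of coupling4 in the frame of bowl_rim between -0.075 and 0 m and z of coupling5 in the frame of bowl_rim between -0.075 and 0 m), for 0.2 s.
2. the empty scoop stands upright on its mat, released (all of step 1 and horizontal distance between scoop and mat below 0.07 m and z of scoop in the frame of mat below 0.009 m and angle between scoop's own z axis and vertical below 0.1 rad and linear speed of scoop below 0.02 m/s and contact force between the fingers and scoop below 0.1 N), for 0.2 s.
3. the dial's pointer is at the green mark (horizontal distance between dial_pointer and mark_line below 0.006 m and velocity of joint dial between -0.05 and 0.05 rad/s), for 0.2 s.
At the end, for the whole second after the job is handed in: All six couplings lie at rest in the bowl below its rim; the scoop stands flat on the mat (its origin within 70 mm of the mat's centre, tilted under 0.1 rad), released; the dial's pointer is within 6 mm of the green mark at 50 mm radius (about 7 degrees), the dial at rest (all of step 2 and all of step 3 and linear speed of each of coupling0, coupling1, coupling2, coupling3, coupling4, coupling5 below 0.03 m/s); the robot touches nothing.
It fails at once if the red stop button is pressed (more than 3 mm) (value of joint stop above 0.003 m).
It fails at once if a coupling is handled with the fingers (more than 3 N) (contact force between the fingers and coupling0 above 3 N or contact force between the fingers and coupling1 above 3 N or contact force between the fingers and coupling2 above 3 N or contact force between the fingers and coupling3 above 3 N or contact force between the fingers and coupling4 above 3 N or contact force between the fingers and coupling5 above 3 N).
It fails at once if another thing on the bench is moved by more than 30 mm (distance of any of bottle, tin, mug, tape, wrench, screwdriver from where it was at the start of the episode above 0.03 m).
It also fails if it takes over 72 s, if anything falls off the work surface, if the arm or the gripper's body presses on something with over 40 N, if the wrist force passes 120 N, or if a joint passes its speed limit or range.

### The arm

A 7-joint arm with a two-finger parallel gripper is mounted at the origin on the work surface. World frame = base frame: x ahead of the robot, y to its left, z up, the work surface at z = 0. Lengths are in mm, angles in rad, forces in N, time in s.
With the tool pointing down it reaches from about 425 to 800 mm from the base axis. Payload 8.3 kg.
Tool frame: the origin (TCP) lies at the very end of the fingers, on their centre line; the grasp point (between the pads) lies 19 mm behind it (ctrl.tcp_to_grasp is the distance from the TCP to the grasp point, in mm); z points along the fingers, y is the direction in which the jaws open and shut (so a half turn about z gives the same grasp; the last joint's range is limited). The gripper opens to 85 mm and grips with 20 to 120 N. Pads are 22 mm wide; open, the fingers measure 114 mm over their backs; the gripper's body (76 mm by 85 mm) begins 54 mm behind the grasp point. The pads swing forward as they close: fully open they stand 13 mm farther back than shut.
Start: joints at [-1.406, 0.383, 0.016, 1.37, -0.006, 1.388, -0.046], TCP at [141.095, 608.847, 231.279] pointing down, gripper open.
Joint ranges: [-2.95, 2.95], [-0.25, 2.06], [-1.52, 1.56], [0.18, 2.33], [-1.44, 4.58], [0.02, 2.06], [-3.01, 3.01]. Speed limits (rad/s): [2.39, 2.39, 3.01, 3.01, 3.14, 3.14, 3.14].

### API

Orientations are given as a unit quaternion [w, x, y, z].
In Python, from bench import ctrl, imaging, workorder gives the robot as it stands. The module is installed in compiled form; this text tells all that it offers.
- The arm moves only by the tool send_rows, never from a script. Its argument "targets" is a list that holds one entry, the list of rows, each a list of 7 numbers: the closure, from 0 (fully open) to 1 (shut), then the shift along the tool's x, y, z as a fraction of full scale, then the turn, a rotation vector about the tool's x, y, z as a fraction of full scale. A call has 1 to 8 rows; each row shifts and turns the pose as measured when the row begins, along the tool's axes as they then stand; what a row does not reach is not made up. Full scale, the value 1, is 0.04 m for a shift and 8 degrees for a turn. A row lasts 1/10 s, in which the tool goes at most 50 mm and 8.59 degrees, less where a joint would pass 70% of its speed; a pose out of reach is approached as far as the arm can. A call with a number of a shift or a turn outside -1 to 1 is refused whole. A call with a gripper value outside its range is refused whole. The fingers move at their own pace and stop on an object; "grip_force" is the grip in N (left out, the last holds). Time passes only in rows, so rows that do not move let the fingers close. It gives the time, the measured TCP pose, the force and the opening at its end, in the units of the state.
- ctrl.sense(): the state, without advancing time (a new reading comes with each control period).
- imaging.camera(name): name is "scene" or "top" or "wrist"; returns (picture, depth): 480x640x3 uint8, red, green, blue; 480x640 float32, mm along the optical axis (not along the pixel's ray), 0 where there is no reading.
- imaging.camera_info(name): a dict with "vfov" (degrees; the focal length in pixels is half the picture's height over the tangent of half this angle, whatever the lens; pixels are square), "cx", "cy" (the principal point, pixels), "pose" (4x4, takes a point from camera to world coordinates); the wrist camera has in their place "tool_from_camera" (4x4, takes a point from camera to tool coordinates, whose origin is the TCP and whose axes are the flange's). Camera axes: x right, y down, z forward; pixel columns grow to the right and rows downward; lengths in mm; the calibration is good to about 2 mm. A picture is of the moment at which its call begins: read the wrist's pose just before it. camera_info takes no time and is no camera call.
- workorder.sign_off(): hands the job in, once; it reports no verdict.
Trained networks look in the newest picture that a camera, given by its name, has taken for a name from the list of things; names that differ only in an ending like _2 or _b are one class to them, and where a whole thing is asked for, a point or a joint stands for the part that bears it (a point fixed in the world has none). Each returns a list of dicts, best first, with "p" (0 to 1); they miss things now and then, are a little off and sometimes report something else, mostly with a low value. They report only what shows in the picture. A call takes as long as a camera call.
- imaging.spot_in(camera, name): "xy" ([column, row] in pixels, amid what is visible of it).
- imaging.silhouettes(camera, name): "mask" (480x640 bool, what is visible of it) and "xy" ([column, row] in pixels, amid what is visible of it).
- imaging.pinpoint(camera, name): "xy" ([column, row] in pixels: a listed point, or the origin of a listed thing).
The state is a dict: "clock": time; "q": joint angles; "joint_vel": joint speeds; "effort": joint torques, N m; "position": TCP position; "tcp_rot": TCP orientation; "ft_force": force on the tool from outside, world axes, zero at the start; "wrist_torque": the same for the moment, N m; "width": finger opening in mm.
Only numpy, scipy, OpenCV 4.12 (cv2) and the standard library are available. Lean on these libraries where they do the work, as an engineer would, in place of code of your own. Each camera call takes 0.05 s, during which the arm holds its last target. There are 200 camera calls.

## Working session

There is one attempt and no reset: what is moved stays moved. The work goes in short steps, Python scripts to look and compute and a tool call to move; the robot and the scene stay as the last step left them, time stands still between calls to the robot, and variables do not carry over. Pictures are saved under pics/ and viewed, about 8 in all and at most 12, crops included, and the job is handed in when it is done.

Besides the shell and the picture viewer there is one more tool, called after ">>>" by a JSON object that holds its "name" and its "arguments". send_rows: Moves the arm, as the interface text tells. Its arguments: {"type":"object","properties":{"targets":{"type":"array"},"grip_force":{"type":"number"}},"required":["targets"]}

```bash
mkdir -p pics; cat > h.py <<'E'
import numpy as np, cv2
from bench import ctrl, imaging, workorder
from scipy.spatial.transform import Rotation as R
def Rt(s): 
    w,x,y,z=s["tcp_rot"]; return R.from_quat([x,y,z,w]).as_matrix()
def cam(name):
    s=ctrl.sense(); im,d=imaging.camera(name); i=imaging.camera_info(name)
    f=240/np.tan(np.radians(i["vfov"])/2)
    if name=="wrist":
        T=np.eye(4);T[:3,:3]=Rt(s);T[:3,3]=s["position"];P=T@np.array(i["tool_from_camera"])
    else: P=np.array(i["pose"])
    return im,d,f,i["cx"],i["cy"],P
def ray(c,xy):
    im,d,f,cx,cy,P=c
    return P[:3,:3]@np.array([(xy[0]-cx)/f,(xy[1]-cy)/f,1]),P[:3,3]
def atz(c,xy,z):
    r,o=ray(c,xy); return o+r*(z-o[2])/r[2]
def atd(c,xy):
    r,o=ray(c,xy); u,v=int(round(xy[0])),int(round(xy[1])); w=c[1][max(v-1,0):v+2,max(u-1,0):u+2]; return o+r*np.median(w)
E
python3 - <<'E'
from h import *
s=ctrl.sense(); print(s["position"],s["tcp_rot"],s["width"],s["clock"]); print(np.round(Rt(s),3), ctrl.tcp_to_grasp)
Z=dict(bowl_rim=130,scoop_grip=105,scoop_lip=21,scoop=4,mat=0,dial_grip=93,dial_pointer=57,mark_line=57,feeder=0,panel=0,bottle=0,tin=0,mug=0,tape=0,wrench=0,screwdriver=0)
for n in("top","scene"):
    c=cam(n); cv2.imwrite(f"pics/{n}0.png",c[0][:,:,::-1]); print(n,np.round(c[5],2).tolist())
    for k,z in Z.items():
        for r in imaging.pinpoint(n,k)[:1]: print(k,round(r["p"],2),np.round(r["xy"]),np.round(atz(c,r["xy"],z)),)
E
```

```text
[141.00202113 608.38269596 230.30145593] [-9.17977968e-05  1.13630963e-01  9.93522573e-01 -9.45305776e-04] 85.54291197249218 0.0
[[-0.974  0.226 -0.   ]
 [ 0.226  0.974 -0.002]
 [-0.    -0.002 -1.   ]] 18.700000000000003
top [[0.0, -1.0, 0.06, 494.64], [-1.0, 0.0, 0.0, -22.15], [-0.0, -0.06, -1.0, 1321.33], [0.0, 0.0, 0.0, 1.0]]
bowl_rim 0.65 [471. 282.] [ 478. -348.  130.]
scoop_grip 0.62 [169. 285.] [471. 324. 105.]
scoop_lip 0.86 [145. 280.] [482. 406.  21.]
scoop 0.68 [181. 282.] [477. 324.   4.]
dial_grip 0.96 [292. 248.] [554.  48.  93.]
dial_pointer 0.87 [271. 249.] [554. 100.  57.]
mark_line 0.37 [295. 228.] [602.  43.  57.]
feeder 0.67 [459. 279.] [ 484. -353.    0.]
panel 0.61 [310. 249.] [556.   9.   0.]
bottle 0.97 [227. 206.] [662. 215.   0.]
tin 0.65 [397. 193.] [ 695. -204.    0.]
mug 0.84 [289. 168.] [757.  63.   0.]
tape 0.86 [375. 309.] [ 411. -148.    0.]
wrench 0.67 [170. 273.] [499. 351.   0.]
screwdriver 0.86 [371. 164.] [ 766. -140.    0.]
scene [[-0.62, 0.66, -0.43, 1034.11], [0.78, 0.51, -0.35, 368.52], [-0.01, -0.55, -0.83, 976.72], [0.0, 0.0, 0.0, 1.0]]
bowl_rim 0.86 [237. 137.] [ 469. -358.  130.]
scoop_grip 0.63 [486. 302.] [482. 338. 105.]
scoop_lip 0.94 [502. 341.] [490. 404.  21.]
scoop 0.61 [470. 317.] [472. 325.   4.]
mat 0.27 [333. 275.] [572.  24.   0.]
dial_grip 0.81 [350. 253.] [550.  52.  93.]
dial_pointer 0.87 [364. 272.] [551.  93.  57.]
mark_line 0.64 [414. 252.] [438. 150.  57.]
feeder 0.67 [245. 177.] [ 478. -347.    0.]
panel 0.85 [334. 266.] [552.  11.   0.]
bottle 0.88 [380. 350.] [656. 213.   0.]
tin 0.96 [232. 257.] [ 682. -196.    0.]
mug 0.92 [292. 347.] [767.  62.   0.]
tape 0.86 [315. 198.] [ 418. -156.    0.]
wrench 0.69 [412. 255.] [412. 136.   0.]
screwdriver 0.88 [223. 293.] [ 764. -145.    0.]
```

```bash
python3 - <<'E'
import cv2
t=cv2.imread("pics/top0.png"); cv2.imwrite("pics/t1.png",cv2.resize(t[120:360,100:560],(800,417)))
E
```

```text
(no output)
```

View pics/t1.png

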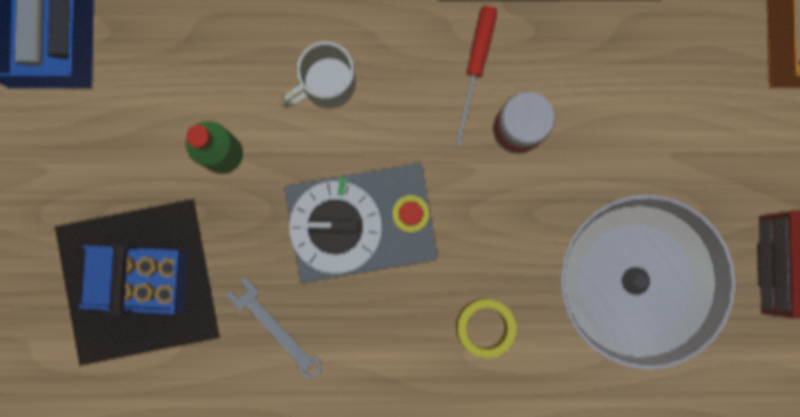

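View pics/scene0.png

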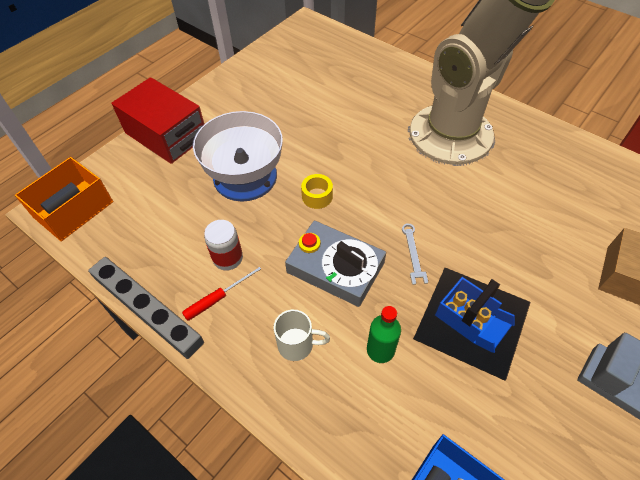

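The top view shows the scoop on the mat with its nose towards +y, the couplings in its rear half, and the dial pointing at +y with the green mark at +x. The bowl is at about (478, -350). I'll move over the scoop first, which also gives me joint data.

>>> {"name": "send_rows", "arguments": {"targets": [[[0, -0.8, -0.4, 0, 0, 0, 0], [0, -0.8, -0.4, 0, 0, 0, 0], [0, -0.8, -0.4, 0, 0, 0, 0], [0, -0.8, -0.4, 0, 0, 0, 0], [0, -0.8, -0.4, 0, 0, 0, 0], [0, -0.8, -0.4, 0, 0, 0, 0], [0, -0.8, -0.4, 0, 0, 0, 0], [0, -0.8, -0.4, 0, 0, 0, 0]]]}}

```text
clock: 2.5
position: [362.9, 425.1, 230.3]
tcp_rot: [-0.002, 0.107, 0.994, 0.001]
ft_force: [-0.1, 0.4, 0.7]
width: 85.5
```

```bash
python3 - <<'E'
from h import *
s=ctrl.sense(); print(s["clock"],s["position"].round(1) if hasattr(s["position"],'round') else s["position"],np.round(s["q"],4),np.round(Rt(s),3).tolist())
c=cam("top")
for k in("scoop","mat","bowl_rim","feeder"):
    r=imaging.silhouettes("top",k)[:1]
    if not r: print(k,"none");continue
    m=r[0]["mask"].astype(np.uint8); (x,y),wh,a=cv2.minAreaRect(cv2.findNonZero(m)); print(k,r[0]["p"],(x,y),wh,a,m.sum(),atz(c,(x,y),{"scoop":60,"mat":4}.get(k,130)), atd(c,(x,y)))
E
```

```text
2.5 [362.9 425.1 230.3] [-1.0493  0.2395  0.158   1.5646 -0.0423  1.3404  0.4705] [[-0.977, 0.213, -0.003], [0.213, 0.977, 0.002], [0.003, 0.002, -1.0]]
scoop 0.84 (176.75819396972656, 281.15985107421875) (60.749481201171875, 40.19786834716797) 5.194429397583008 1673 [478.57818499 319.08045184  60.        ] [477.92409415 332.974708     8.64126788]
mat 0.74 (178.09848022460938, 281.90228271484375) (83.04608154296875, 83.16152954101562) 78.90628051757812 4553 [476.06275669 330.93251639   4.        ] [476.12642873 329.72248806   8.51452457]
bowl_rim 0.84 (472.5, 281.5) (99.0, 99.0) 90.0 7830 [ 478.88115102 -350.28898297  130.        ] [ 478.45120398 -359.24031484   97.50148212]
feeder 0.98 (472.5, 281.5) (99.0, 99.0) 90.0 7866 [ 478.88115102 -350.28898297  130.        ] [ 478.45120398 -359.24031484   97.50148212]
```

>>> {"name": "send_rows", "arguments": {"targets": [[[0, -0.8, -0.45, 0, 0, 0, 0], [0, -0.8, -0.45, 0, 0, 0, 0], [0, -0.8, -0.45, 0, 0, 0, 0], [0, -0.8, -0.45, 0, 0, 0, 0]]]}}

```text
clock: 3.15
position: [464.3, 339.6, 228.7]
tcp_rot: [-0.004, 0.094, 0.996, 0.003]
ft_force: [0.0, -0.2, 0.9]
width: 85.1
```

```bash
cat > kin.py <<'E'
import numpy as np, itertools
from scipy.spatial.transform import Rotation as R
from scipy.optimize import least_squares
S=[([-1.406,.383,.016,1.37,-.006,1.388,-.046],[141.095,608.847,231.279],[[-.974,.226,0],[.226,.974,-.002],[0,-.002,-1]]),
([-1.0493,.2395,.158,1.5646,-.0423,1.3404,.4705],[362.9,425.1,230.3],[[-.977,.213,-.003],[.213,.977,.002],[.003,.002,-1]])]
def fk(q,L,sg):
    T=np.eye(3);p=np.zeros(3);l=[L[0],0,L[1],0,L[2],0,L[3]]
    for i in range(7):
        T=T@R.from_euler('zyzyzyz'[i],sg[i]*q[i]).as_matrix()
        p=p+T@np.array([0,0,l[i]])
        if i==2:p=p+T@np.array([L[4],0,0])
        if i==4:p=p+T@np.array([L[5],0,0])
    return p,T
E
cat > fit.py <<'E'
from kin import *
import sys
from h import ctrl,Rt
s=ctrl.sense();S.append((list(s["q"]),list(s["position"]),Rt(s).tolist()))
print(np.round(s["position"],1),np.round(s["q"],4))
res=[]
for sg in itertools.product([1,-1],repeat=4):
    g=[sg[0],1,sg[1],1,sg[2],1,sg[3]]
    e=[fk(q,[0]*6,g)[1][:,2]-np.array(M)[:,2] for q,p,M in S]
    rel=[fk(q,[0]*6,g)[1].T@np.array(M) for q,p,M in S]
    res.append((sum(np.abs(r-rel[0]).sum() for r in rel)+np.abs(e).sum(),g,rel[0]))
res.sort(key=lambda r:r[0])
for r in res[:3]: print(round(r[0],3),r[1],r[2].round(2).tolist())
g=res[0][1]
f=lambda L:np.concatenate([fk(q,L,g)[0]-p for q,p,M in S]+[np.array(L[4:])*.01])
o=least_squares(f,[300,400,400,250,0,0]);print(o.x.round(1),o.fun.round(1))
E
python3 fit.py; python3 - <<'E'
from h import *
c=cam("wrist"); cv2.imwrite("pics/w1.png",c[0][:,:,::-1])
for k,z in dict(scoop_grip=105,scoop_lip=21,scoop=4,mat=4).items():
    for r in imaging.pinpoint("wrist",k)[:1]: print(k,r["p"],np.round(r["xy"]),np.round(atz(c,r["xy"],z)))
E
```

```text
[464.3 339.6 228.7] [-0.8699  0.2792  0.2369  1.5239 -0.0768  1.349   0.7575]
0.019 [-1, 1, -1, 1, -1, 1, -1] [[-0.0, -1.0, 0.0], [1.0, -0.0, -0.0], [-0.0, 0.0, 1.0]]
0.343 [1, 1, 1, 1, 1, 1, 1] [[0.44, 0.9, -0.0], [-0.9, 0.44, -0.0], [-0.0, 0.0, 1.0]]
1.081 [-1, 1, -1, 1, 1, 1, -1] [[-0.0, -1.0, 0.0], [1.0, -0.0, 0.01], [-0.01, 0.0, 1.0]]
[ -252.6    58.1   695.8 -1688.8   126.2  1103.2] [-29.5   3.2   0.8  -8.1  10.4  -0.    2.1  -4.3  -0.7   1.3  11. ]
scoop_grip 0.62 [314. 253.] [477. 328. 105.]
scoop_lip 0.82 [393. 219.] [484. 400.  21.]
```

View pics/w1.png

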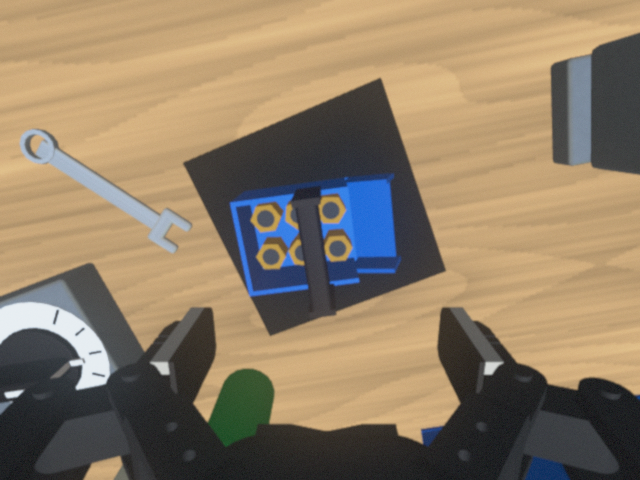

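```bash
python3 - <<'E'
from h import *
c=cam("wrist")
im,d=c[0],c[1]
# points with world z in 100..120 near the scoop = bar top
vv,uu=np.mgrid[150:340,220:420]; P=c[5]
X=np.stack([(uu-c[3])/c[2]*d[150:340,220:420],(vv-c[4])/c[2]*d[150:340,220:420],d[150:340,220:420]],-1)@P[:3,:3].T+P[:3,3]
m=(X[...,2]>106)&(X[...,2]<125); p=X[m]; print(len(p),p.mean(0),np.median(p[:,2]))
r=cv2.minAreaRect(p[:,:2].astype(np.float32)); print(r)
s=ctrl.sense();M=Rt(s);print(np.round(M,3).tolist())
u,sv,vt=np.linalg.svd(p[:,:2]-p[:,:2].mean(0),full_matrices=False); print(vt[0],sv)
E
```

```text
2820 [476.73352424 328.07153061 113.8864484 ] 114.12887046512384
((479.3822021484375, 327.65399169921875), (19.966135025024414, 90.4632797241211), 86.93907928466797)
[[-0.982, 0.188, -0.008], [0.188, 0.982, 0.007], [0.01, 0.005, -1.0]]
[ 0.99861769 -0.05256152] [1438.2291823   259.61856707]
```

>>> {"name": "send_rows", "arguments": {"targets": [[[0, -0.4, -0.22, 0, 0.04, -0.06, -0.85], [0, 0, 0, 0.8, 0, 0, 0], [0, 0, 0, 0.9, 0, 0, 0], [0, 0, 0, 0.9, 0, 0, 0], [0, 0, 0, 0.5, 0, 0, 0]]], "grip_force": 60}}

```text
clock: 3.95
position: [472.8, 340.8, 105.3]
tcp_rot: [0.002, 0.024, 1.0, 0.005]
ft_force: [0.5, 0.2, 1.1]
width: 85.4
```

```bash
python3 - <<'E'
from h import *
s=ctrl.sense(); print(np.round(s["q"],4).tolist(),np.round(s["position"],1),np.round(Rt(s),3).tolist())
c=cam("wrist"); cv2.imwrite("pics/w2.png",c[0][:,:,::-1])
E
```

```text
[-0.8406, 0.3804, 0.2076, 1.675, -0.0923, 1.0858, 0.9176] [472.8 340.8 105.3] [[-0.999, 0.048, 0.005], [0.048, 0.999, 0.01], [-0.004, 0.01, -1.0]]
```

View pics/w2.png

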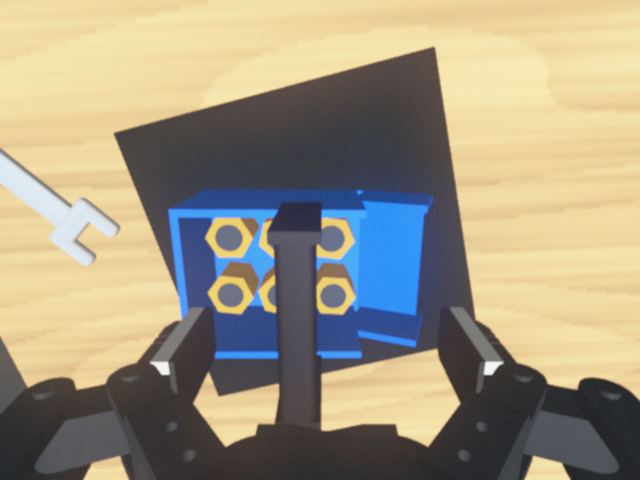

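>>> {"name": "send_rows", "arguments": {"targets": [[[0, -0.15, -0.35, 0.25, 0.07, 0, 0], [0, 0, 0, 0.25, 0, 0, 0], [0, 0, 0, 0, 0, 0, 0]]]}}

```text
clock: 4.3
position: [475.2, 327.9, 82.0]
tcp_rot: [0.0, 0.021, 1.0, -0.001]
ft_force: [-0.8, -0.4, -0.1]
width: 85.7
```

>>> {"name": "send_rows", "arguments": {"targets": [[[1, 0, 0, -0.1, 0, 0, 0], [1, 0, 0, 0, 0, 0, 0], [1, 0, 0, 0, 0, 0, 0], [1, 0, 0, 0, 0, 0, 0], [1, 0, 0, 0, 0, 0, 0], [1, 0, 0, 0, 0, 0, 0], [1, 0, 0, 0, 0, 0, 0]]], "grip_force": 100}}

```text
clock: 5.0
position: [477.2, 329.4, 90.2]
tcp_rot: [0.003, 0.021, 1.0, 0.001]
ft_force: [0.0, -0.2, -0.2]
width: 14.1
```

>>> {"name": "send_rows", "arguments": {"targets": [[[1, 0, 0, -0.4, 0, 0, 0], [1, 0, 0, -0.6, 0, 0, 0], [1, 0, 0, -0.8, 0, 0, 0], [1, 0, 0, -0.8, 0, 0, 0], [1, 0, 0, -0.8, 0, 0, 0], [1, 0, 0, -0.8, 0, 0, 0], [1, 0, 0, -0.8, 0, 0, 0], [1, 0, 0, -0.4, 0, 0, 0]]]}}

```text
clock: 5.8
position: [471.7, 326.6, 304.4]
tcp_rot: [-0.005, 0.021, 1.0, -0.006]
ft_force: [0.2, 0.3, -3.1]
width: 14.3
```

```bash
python3 - <<'E'
from h import *
s=ctrl.sense(); print(np.round(s["q"],4).tolist(),np.round(s["position"],1),np.round(Rt(s),3).tolist(),s["width"],s["ft_force"],s["wrist_torque"])
c=cam("scene"); cv2.imwrite("pics/s2.png",c[0][100:420,240:640,::-1])
E
```

```text
[-0.8446, 0.2616, 0.2334, 1.3791, -0.0574, 1.5233, 0.9134] [471.7 326.6 304.4] [[-0.999, 0.042, -0.011], [0.042, 0.999, -0.011], [0.011, -0.011, -1.0]] 14.32209665090689 [ 0.22764492  0.32070637 -3.09360873] [ 0.15361319 -0.09317072 -0.00691313]
```

View pics/s2.png

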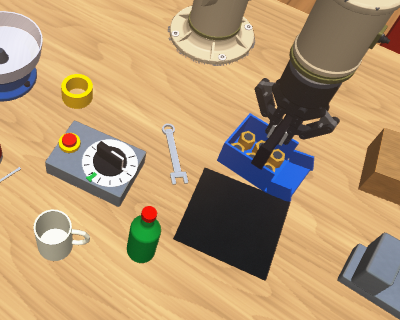

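Scoop is lifted with all couplings in it. Carrying it toward the bowl, level.

>>> {"name": "send_rows", "arguments": {"targets": [[[1, 0, -0.15, 0, -0.08, -0.07, 0], [1, 0, -0.3, 0, 0, 0, 0], [1, 0, -0.45, 0, 0, 0, 0], [1, 0, -0.6, 0, 0, 0, 0], [1, 0, -0.7, 0, 0, 0, 0], [1, 0, -0.7, 0, 0, 0, 0], [1, 0, -0.7, 0, 0, 0, 0], [1, 0, -0.7, 0, 0, 0, 0]]]}}

```text
clock: 6.65
position: [458.3, 144.5, 292.8]
tcp_rot: [-0.007, 0.019, 1.0, -0.004]
ft_force: [-0.0, -0.2, -4.6]
width: 13.9
```

>>> {"name": "send_rows", "arguments": {"targets": [[[1, -0.04, -0.7, 0, 0, 0, 0.5], [1, -0.09, -0.69, 0, 0, 0, 0.5], [1, -0.13, -0.69, 0, 0, 0, 0.5], [1, -0.18, -0.68, 0, 0, 0, 0.5], [1, -0.23, -0.66, 0, 0, 0, 0.5], [1, -0.27, -0.5, 0, 0, 0, 0.5], [1, -0.2, -0.4, 0, 0, 0, 0.5], [1, -0.15, -0.2, 0, 0, 0, 0.5]]]}}

```text
clock: 7.45
position: [455.3, -67.4, 288.9]
tcp_rot: [-0.009, 0.322, 0.947, -0.008]
ft_force: [-0.4, -0.3, -3.9]
width: 14.4
```

```bash
cat > st.py <<'E'
from h import *
s=ctrl.sense(); M=Rt(s); print(np.round(s["q"],3).tolist(),np.round(s["position"],1),s["width"],"yaw",np.degrees(np.arctan2(M[1,1],M[0,1])),"ft",np.round(s["ft_force"],1))
print(np.round(M,3).tolist()); w=np.cross(M[:,2],[0,0,-1]); print("level corr (units)",(M.T@w/.1396).round(3))
E
python3 st.py
```

```text
[-0.47, 0.0, 0.546, 1.699, 0.01, 1.464, 0.99] [455.3 -67.4 288.9] 14.424130703686956 yaw 52.437431129265256 ft [-0.4 -0.3 -3.9]
[[-0.792, 0.61, -0.023], [0.61, 0.793, -0.008], [0.013, -0.02, -1.0]]
level corr (units) [-0.146 -0.091 -0.   ]
```

>>> {"name": "send_rows", "arguments": {"targets": [[[1, -0.3, -0.3, 0, -0.07, -0.05, 0], [1, -0.5, -0.5, 0, -0.07, -0.05, 0], [1, -0.6, -0.6, 0, 0, 0, 0], [1, -0.6, -0.6, 0, 0, 0, 0], [1, -0.6, -0.6, 0, 0, 0, 0], [1, -0.6, -0.6, 0, 0, 0, 0], [1, -0.6, -0.6, 0, 0, 0, 0], [1, -0.5, -0.5, 0, 0, 0, 0]]]}}

```text
clock: 8.25
position: [481.9, -320.8, 286.5]
tcp_rot: [-0.0, 0.333, 0.943, -0.0]
ft_force: [-0.3, -0.2, -3.0]
width: 13.8
```

>>> {"name": "send_rows", "arguments": {"targets": [[[1, -0.3, -0.4, 0, 0, 0, 0], [1, -0.1, -0.2, 0, 0, 0, 0]]]}}

```text
clock: 8.45
position: [477.2, -355.1, 285.0]
tcp_rot: [-0.001, 0.338, 0.941, -0.002]
ft_force: [-0.1, 0.0, -4.1]
width: 14.1
```

```bash
python3 st.py
```

```text
[0.009, 0.365, 0.79, 1.39, -0.253, 1.492, 1.666] [ 477.2 -355.1  285. ] 14.067923988190264 yaw 50.48532861509761 ft [-0.1  0.  -4.1]
[[-0.771, 0.636, -0.003], [0.636, 0.771, -0.002], [0.001, -0.004, -1.0]]
level corr (units) [-0.029 -0.008  0.   ]
```

>>> {"name": "send_rows", "arguments": {"targets": [[[1, 0, 0.1, 0.4, 0, 0, 0], [1, 0, 0.1, 0.4, 0, 0, 0], [1, 0, 0, 0.2, 0.3, 0, 0], [1, 0, 0, 0, 0.6, 0, 0], [1, 0, 0, 0, 0.6, 0, 0], [1, 0, 0, 0, 0.6, 0, 0], [1, 0, 0, 0, 0.5, 0, 0]]]}}

```text
clock: 9.15
position: [476.7, -353.5, 243.0]
tcp_rot: [-0.065, 0.343, 0.92, -0.176]
ft_force: [-0.3, 0.2, -4.3]
width: 13.9
```

```bash
python3 st.py; python3 - <<'E'
from h import *
c=cam("scene"); cv2.imwrite("pics/s3.png",cv2.resize(c[0][40:300,90:400,::-1],(640,537)))
E
```

```text
[-0.217, 0.47, 0.842, 1.443, 0.03, 1.425, 1.428] [ 476.7 -353.5  243. ] 13.854659039278012 yaw 49.09098338201584 ft [-0.3  0.2 -4.3]
[[-0.756, 0.609, -0.241], [0.655, 0.702, -0.279], [-0.001, -0.369, -0.929]]
level corr (units) [-2.643  0.005  0.   ]
```

View pics/s3.png

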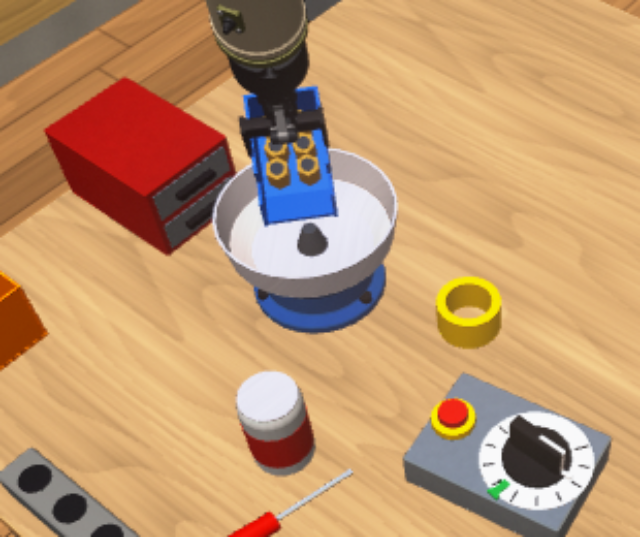

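>>> {"name": "send_rows", "arguments": {"targets": [[[1, 0, 0, 0, 0.5, 0, 0], [1, 0, 0, 0, 0.5, 0, 0], [1, 0, 0, 0, 0.5, 0, 0], [1, 0, 0, 0, 0.5, 0, 0], [1, 0, 0, 0, 0.5, 0, 0], [1, 0, 0, 0, 0.5, 0, 0], [1, 0, 0, 0, 0.5, 0, 0], [1, 0, 0, 0, 0.5, 0, 0]]]}}

```text
clock: 10.0
position: [480.0, -347.9, 240.1]
tcp_rot: [-0.156, 0.313, 0.836, -0.423]
ft_force: [0.3, -0.2, -3.1]
width: 13.8
```

```bash
python3 st.py; python3 - <<'E'
from h import *
c=cam("scene"); cv2.imwrite("pics/s4.png",cv2.resize(c[0][40:300,90:400,::-1],(640,537)))
E
```

```text
[-0.409, 0.758, 0.905, 1.403, 0.315, 1.527, 1.221] [ 480.  -347.9  240.1] 13.7749874065237 yaw 48.66575467319948 ft [ 0.3 -0.2 -3.1]
[[-0.755, 0.392, -0.525], [0.655, 0.445, -0.61], [-0.005, -0.805, -0.593]]
level corr (units) [-5.767  0.035 -0.   ]
```

View pics/s4.png

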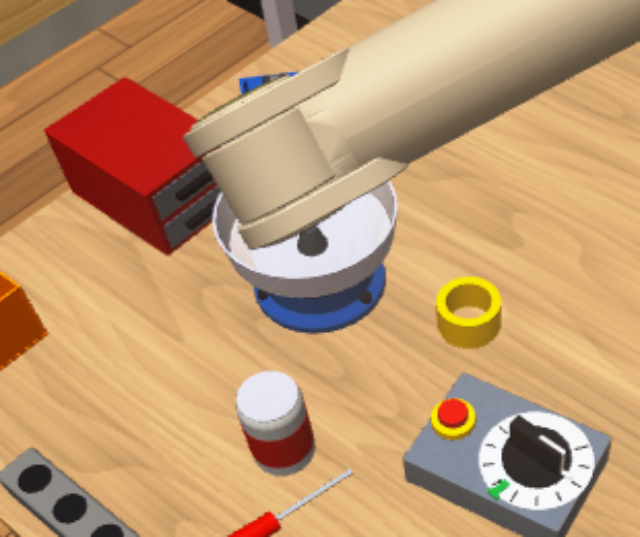

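>>> {"name": "send_rows", "arguments": {"targets": [[[1, 0, 0, 0, 0.5, 0, 0], [1, 0, 0, 0, 0.5, 0, 0], [1, 0, 0, 0, 0.5, 0, 0], [1, 0, 0, 0, 0.5, 0, 0], [1, 0, 0, 0, 0.5, 0, 0], [1, 0, 0, 0, 0, 0, 0], [1, 0, 0, 0, 0, 0, 0], [1, 0, 0, 0, 0, 0, 0]]]}}

```text
clock: 10.85
position: [482.5, -346.0, 236.1]
tcp_rot: [-0.205, 0.282, 0.753, -0.558]
ft_force: [0.0, -0.1, -1.2]
width: 14.0
```

```bash
python3 st.py; python3 - <<'E'
from h import *
for n in ("top","wrist"):
    c=cam(n); cv2.imwrite(f"pics/{n}5.png",c[0][:,:,::-1])
a=cv2.imread("pics/top5.png")[200:360,400:560]; b=cv2.imread("pics/wrist5.png")
cv2.imwrite("pics/c5.png",np.hstack([cv2.resize(a,(400,400)),cv2.resize(b,(400,300))[[*range(300)]+[0]*100]]))
E
```

```text
[-0.456, 0.975, 0.926, 1.377, 0.44, 1.596, 1.147] [ 482.5 -346.   236.1] 14.007165972233585 yaw 47.99066499300342 ft [ 0.  -0.1 -1.2]
[[-0.756, 0.196, -0.625], [0.655, 0.218, -0.724], [-0.006, -0.956, -0.293]]
level corr (units) [-6.849  0.043  0.   ]
```

View pics/c5.png

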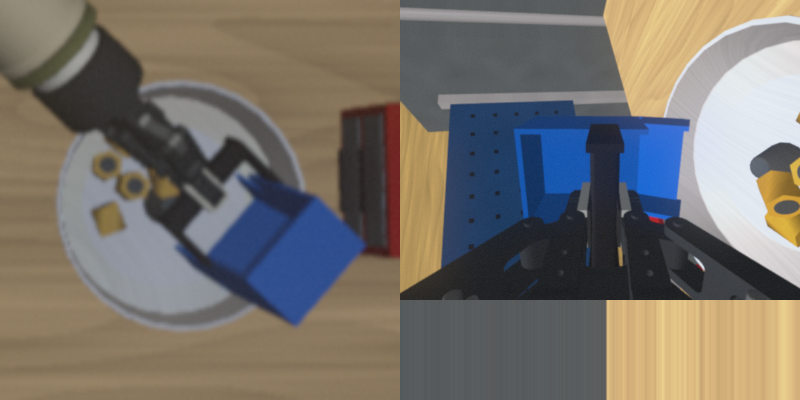

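>>> {"name": "send_rows", "arguments": {"targets": [[[1, 0, -0.9, -0.3, 0, 0, 0], [1, 0, -0.7, -0.3, -0.5, 0, 0], [1, 0, 0, 0, -0.9, 0, 0], [1, 0, 0, 0, -0.9, 0, 0], [1, 0, 0, 0, -0.9, 0, 0], [1, 0, 0, 0, -0.9, 0, 0], [1, 0, 0, 0, -0.9, 0, 0], [1, 0, 0, 0, -0.9, 0, 0]]]}}

```text
clock: 11.75
position: [486.3, -341.2, 310.4]
tcp_rot: [-0.066, 0.341, 0.917, -0.194]
ft_force: [0.7, -0.1, -2.6]
width: 13.9
```

```bash
python3 st.py; python3 - <<'E'
from h import *
c=cam("top"); cv2.imwrite("pics/top6.png",cv2.resize(c[0][200:360,400:560,::-1],(400,400)))
E
```

```text
[-0.262, 0.459, 0.878, 1.324, 0.061, 1.561, 1.428] [ 486.3 -341.2  310.4] 13.945887068622778 yaw 49.04549639939549 ft [ 0.7 -0.1 -2.6]
[[-0.758, 0.601, -0.253], [0.652, 0.692, -0.31], [-0.011, -0.4, -0.916]]
level corr (units) [-2.867  0.082  0.   ]
```

View pics/top6.png

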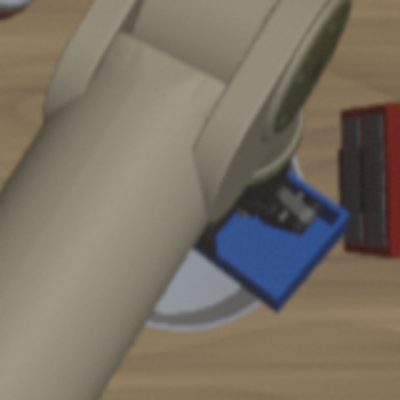

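>>> {"name": "send_rows", "arguments": {"targets": [[[1, 0, 0, 0, -0.75, 0.04, 0], [1, 0, 0, 0, -0.75, 0.04, 0], [1, 0, 0, 0, -0.75, 0, 0], [1, 0.2, 0.2, 0, -0.6, 0, 0], [1, 0.4, 0.45, 0, 0, 0, 0], [1, 0.5, 0.6, 0, 0, 0, 0], [1, 0.5, 0.6, 0, 0, 0, 0], [1, 0.5, 0.6, 0, 0, 0, 0]]]}}

```text
clock: 12.6
position: [474.5, -226.9, 315.6]
tcp_rot: [0.004, 0.366, 0.931, -0.004]
ft_force: [0.4, 0.7, -1.2]
width: 14.1
```

>>> {"name": "send_rows", "arguments": {"targets": [[[1, 0.5, 0.6, 0, 0, 0, -0.5], [1, 0.47, 0.65, 0, 0, 0, -0.5], [1, 0.42, 0.68, 0, 0, 0, -0.5], [1, 0.38, 0.7, 0, 0, 0, -0.5], [1, 0.33, 0.73, 0, 0, 0, -0.5], [1, 0.27, 0.75, 0, 0, 0, -0.5], [1, 0.22, 0.75, 0, 0, 0, -0.5], [1, 0.17, 0.75, 0, 0, 0, -0.5]]]}}

```text
clock: 13.4
position: [480.3, 28.9, 310.7]
tcp_rot: [-0.0, 0.09, 0.996, -0.012]
ft_force: [-0.0, 0.5, -1.6]
width: 14.0
```

```bash
python3 st.py; python3 - <<'E'
from h import *
c=cam("top"); cv2.imwrite("pics/top7.png",np.hstack([cv2.resize(c[0][200:360,400:560,::-1],(400,400)),cv2.resize(c[0][190:310,220:340,::-1],(400,400))]))
E
```

```text
[-0.645, 0.034, 0.521, 1.622, 0.007, 1.496, 1.267] [480.3  28.9 310.7] 14.014356711958087 yaw 79.72023798875539 ft [-0.   0.5 -1.6]
[[-0.984, 0.178, -0.003], [0.178, 0.984, -0.024], [-0.001, -0.025, -1.0]]
level corr (units) [-0.176  0.01  -0.   ]
```

View pics/top7.png

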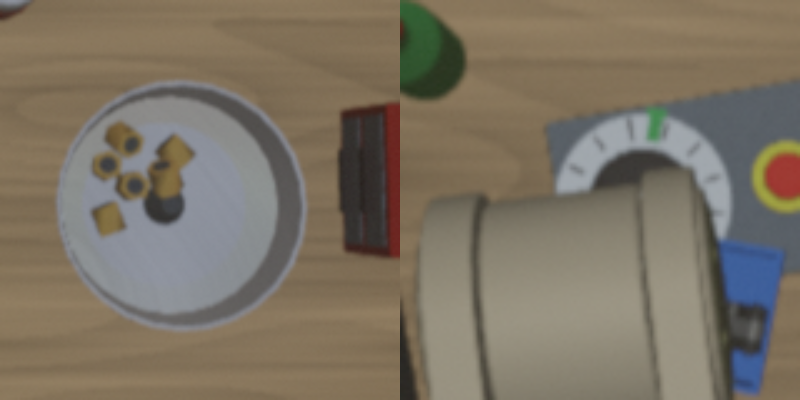

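>>> {"name": "send_rows", "arguments": {"targets": [[[1, 0.15, 0.75, 0, -0.1, 0, 0], [1, 0.15, 0.75, 0, -0.08, 0, 0], [1, 0.15, 0.75, 0, 0, 0, 0], [1, 0.15, 0.75, 0, 0, 0, 0], [1, 0.15, 0.75, 0, 0, 0, 0], [1, 0.15, 0.75, 0, 0, 0, 0], [1, 0.15, 0.75, 0, 0, 0, 0], [1, 0.15, 0.6, 0, 0, 0, 0]]]}}

```text
clock: 14.25
position: [472.3, 272.4, 306.3]
tcp_rot: [0.001, 0.09, 0.996, -0.008]
ft_force: [-0.0, 0.1, -0.8]
width: 14.2
```

>>> {"name": "send_rows", "arguments": {"targets": [[[1, 0.1, 0.4, 0, 0, 0, 0], [1, 0, 0.2, 0.2, 0, 0, 0], [1, 0, 0, 0.5, 0, 0, 0], [1, 0, 0, 0.7, 0, 0, 0], [1, 0, 0, 0.7, 0, 0, 0], [1, 0, 0, 0.5, 0, 0, 0], [1, 0, 0, 0, 0, 0, 0]]]}}

```text
clock: 14.95
position: [474.1, 291.5, 195.0]
tcp_rot: [0.002, 0.092, 0.996, -0.012]
ft_force: [-0.6, 0.4, -2.0]
width: 14.0
```

```bash
python3 st.py
```

```text
[-0.887, 0.269, 0.323, 1.62, -0.065, 1.279, 0.832] [474.1 291.5 195. ] 14.024466339061487 yaw 79.48218470114075 ft [-0.6  0.4 -2. ]
[[-0.983, 0.182, 0.002], [0.182, 0.983, -0.025], [-0.006, -0.025, -1.0]]
level corr (units) [-0.176  0.044  0.   ]
```

>>> {"name": "send_rows", "arguments": {"targets": [[[1, 0.07, 0.5, 0.3, -0.15, 0.03, 0], [1, 0.07, 0.5, 0.6, -0.1, 0, 0], [1, 0, 0.1, 0.6, 0, 0, 0], [1, 0, 0, 0.5, 0, 0, 0], [1, 0, 0, 0, 0, 0, 0]]]}}

```text
clock: 15.45
position: [482.0, 332.8, 116.8]
tcp_rot: [0.005, 0.095, 0.995, 0.006]
ft_force: [-0.0, -0.8, -1.9]
width: 13.9
```

```bash
python3 st.py
```

```text
[-0.892, 0.376, 0.297, 1.663, -0.123, 1.106, 0.819] [482.  332.8 116.8] 13.859733888398415 yaw 79.0734587635559 ft [-0.  -0.8 -1.9]
[[-0.982, 0.19, 0.01], [0.19, 0.982, 0.011], [-0.008, 0.012, -1.0]]
level corr (units) [0.088 0.059 0.   ]
```

>>> {"name": "send_rows", "arguments": {"targets": [[[1, 0, 0, 0.3, 0.06, 0.05, 0], [1, 0, 0, 0.2, 0, 0, 0], [1, 0, 0, 0.08, 0, 0, 0], [1, 0, 0, 0, 0, 0, 0]]]}}

```text
clock: 15.85
position: [485.1, 332.4, 96.1]
tcp_rot: [0.003, 0.096, 0.995, 0.003]
ft_force: [-0.2, 1.4, -2.4]
width: 14.1
```

```bash
python3 st.py
```

```text
[-0.885, 0.407, 0.294, 1.671, -0.132, 1.075, 0.826] [485.1 332.4  96.1] 14.085720419148274 yaw 78.94382841429098 ft [-0.2  1.4 -2.4]
[[-0.981, 0.192, 0.006], [0.192, 0.981, 0.005], [-0.005, 0.006, -1.0]]
level corr (units) [ 0.044  0.034 -0.   ]
```

>>> {"name": "send_rows", "arguments": {"targets": [[[1, 0.1, 0, 0.12, 0.04, 0.03, 0], [1, 0, 0, 0.04, 0, 0, 0], [1, 0, 0, 0.04, 0, 0, 0]]]}}

```text
clock: 16.15
position: [481.6, 333.6, 90.2]
tcp_rot: [0.001, 0.096, 0.995, 0.001]
ft_force: [-5.5, -6.6, 21.8]
width: 14.4
```

```bash
python3 st.py
```

```text
[-0.889, 0.413, 0.292, 1.678, -0.133, 1.068, 0.822] [481.6 333.6  90.2] 14.367251369535813 yaw 78.92963011777958 ft [-5.5 -6.6 21.8]
[[-0.981, 0.192, 0.002], [0.192, 0.981, 0.002], [-0.002, 0.002, -1.0]]
level corr (units) [0.015 0.011 0.   ]
```

>>> {"name": "send_rows", "arguments": {"targets": [[[0, 0, 0, 0, 0, 0, 0], [0, 0, 0, 0, 0, 0, 0], [0, 0, 0, 0, 0, 0, 0], [0, 0, 0, 0, 0, 0, 0], [0, 0, 0, 0, 0, 0, 0]]]}}

```text
clock: 16.65
position: [482.4, 334.6, 91.9]
tcp_rot: [0.002, 0.096, 0.995, 0.002]
ft_force: [0.1, 0.3, 0.0]
width: 84.6
```

>>> {"name": "send_rows", "arguments": {"targets": [[[0, 0, 0, -0.5, 0, 0, 0], [0, 0, 0, -0.8, 0, 0, 0], [0, 0, 0, -0.8, 0, 0, 0], [0, 0, 0, -0.8, 0, 0, 0], [0, 0, 0, -0.8, 0, 0, 0]]]}}

```text
clock: 17.15
position: [478.9, 332.0, 238.3]
tcp_rot: [-0.002, 0.096, 0.995, -0.002]
ft_force: [1.0, 0.4, 0.1]
width: 85.3
```

```bash
python3 st.py; python3 - <<'E'
from h import *
c=cam("wrist"); cv2.imwrite("pics/w8.png",c[0][:,:,::-1])
c=cam("top")
for k,z in dict(dial_grip=93,dial_pointer=57,mark_line=57,scoop_grip=105,scoop_lip=21).items():
    for r in imaging.pinpoint("top",k)[:2]: print(k,round(r["p"],2),np.round(r["xy"],1),np.round(atz(c,r["xy"],z)),)
# green mark by colour
im=c[0].astype(int); g=(im[...,1]>im[...,0]+50)&(im[...,1]>im[...,2]+40); n,l,st,ce=cv2.connectedComponentsWithStats(g.astype(np.uint8))
for i in range(1,n):
    if st[i,4]>4: print("green",st[i],ce[i],np.round(atz(c,ce[i],57)))
cv2.imwrite("pics/t8.png",cv2.resize(c[0][190:310,230:370,::-1],(700,600),interpolation=cv2.INTER_CUBIC))
a=cv2.imread("pics/w8.png"); b=cv2.imread("pics/t8.png"); cv2.imwrite("pics/c8.png",np.hstack([cv2.resize(a,(400,300)),cv2.resize(b,(400,300))]))
E
```

```text
[-0.908, 0.298, 0.315, 1.486, -0.092, 1.379, 0.79] [478.9 332.  238.3] 85.3472049342882 yaw 78.94955544184143 ft [1.  0.4 0.1]
[[-0.981, 0.192, -0.005], [0.192, 0.981, -0.004], [0.004, -0.005, -1.0]]
level corr (units) [-0.037 -0.028 -0.   ]
dial_grip 0.87 [292.3 245.1] [561.  48.  93.]
dial_pointer 0.7 [266.7 248.4] [555. 110.  57.]
scoop_grip 0.82 [167.  279.4] [483. 329. 105.]
scoop_lip 0.73 [149.6 272.2] [500. 395.  21.]
green [295 223   4   9  23] [296.08695652 226.39130435] [607.  41.  57.]
```

View pics/c8.png

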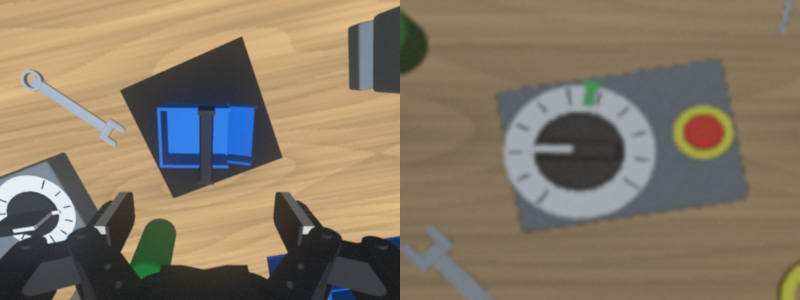

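>>> {"name": "send_rows", "arguments": {"targets": [[[0, -0.4, -0.82, 0, -0.04, -0.03, 0], [0, -0.4, -0.82, 0, 0, 0, 0], [0, -0.4, -0.82, 0, 0, 0, 0], [0, -0.4, -0.82, 0, 0, 0, 0], [0, -0.4, -0.82, 0, 0, 0, 0], [0, -0.4, -0.82, 0, 0, 0, 0], [0, -0.4, -0.82, 0, 0, 0, 0], [0, -0.4, -0.82, 0, 0, 0, 0]]]}}

```text
clock: 18.3
position: [550.7, 46.9, 225.0]
tcp_rot: [-0.009, 0.089, 0.996, -0.004]
ft_force: [1.1, 0.1, 0.1]
width: 85.4
```

>>> {"name": "send_rows", "arguments": {"targets": [[[0, 0, 0, 0, 0, 0, 1], [0, 0, 0, 0, 0, 0, 1], [0, 0, 0, 0, 0, 0, 1], [0, 0, 0, 0, 0, 0, 1], [0, 0, 0, 0, 0, 0, 1], [0, 0, 0, 0, 0, 0, 1], [0, 0, 0, 0, 0, 0, 1], [0, 0, 0, 0, 0, 0, 1]]]}}

```text
clock: 19.1
position: [546.7, 35.9, 215.2]
tcp_rot: [-0.009, 0.625, 0.781, -0.016]
ft_force: [0.3, 0.8, -0.5]
width: 85.2
```

>>> {"name": "send_rows", "arguments": {"targets": [[[0, 0, 0, 0, 0, 0, 0.9], [0, 0, 0, 0, 0, 0, 0.9], [0, 0, 0, 0, 0, 0, 0]]]}}

```text
clock: 19.4
position: [544.7, 35.8, 211.5]
tcp_rot: [-0.008, 0.722, 0.691, -0.02]
ft_force: [0.3, -0.4, -0.1]
width: 85.1
```

```bash
cat > dial.py <<'E'
from h import *
for n in("wrist","top"):
    c=cam(n); cv2.imwrite(f"pics/d_{n}.png",c[0][:,:,::-1]); im,d,f,cx,cy,P=c
    vv,uu=np.mgrid[0:480,0:640]
    X=np.stack([(uu-cx)/f*d,(vv-cy)/f*d,d],-1)@P[:3,:3].T+P[:3,3]
    h=np.hypot(X[...,0]-556,X[...,1]-48)
    m=(X[...,2]>95)&(X[...,2]<112)&(h<60)&(d>0)
    if m.sum()>20:
        p=X[m];r=cv2.minAreaRect(p[:,:2].astype(np.float32));v=np.linalg.svd(p[:,:2]-p[:,:2].mean(0),full_matrices=False)[2][0]
        print(n,"bar",m.sum(),np.round(r[0],1),np.round(r[1],1),"z",np.median(p[:,2]),"az",np.degrees(np.arctan2(v[1],v[0])))
    i=im.astype(int); g=(i[...,1]>i[...,0]+45)&(i[...,1]>i[...,2]+35)&(h<120)&(X[...,2]<80)
    if g.sum()>5: v,u=np.nonzero(g); print(n,"green",g.sum(),np.round(atz(c,(u.mean(),v.mean()),57),1),np.round(X[g].mean(0),1))
    w=(i.min(-1)>150)&(h<70)&(X[...,2]>50)&(X[...,2]<62)&(d>0)
    if w.sum()>50: (x,y),R_=cv2.minEnclosingCircle(X[w][:,:2].astype(np.float32)); print(n,"disc",w.sum(),x,y,R_)
    for k,z in dict(dial_grip=93,dial_pointer=57,mark_line=57).items():
        for r in imaging.pinpoint(n,k)[:1]: print(n,k,round(r["p"],2),np.round(r["xy"],1),np.round(atz(c,r["xy"],z),1))
E
python3 st.py; python3 dial.py
```

```text
[-0.69, 0.296, 0.695, 1.608, -0.176, 1.348, -0.014] [544.7  35.8 211.5] 85.070648024163 yaw -2.5548390797834415 ft [ 0.3 -0.4 -0.1]
[[0.044, 0.998, -0.04], [0.999, -0.045, -0.016], [-0.018, -0.04, -0.999]]
level corr (units) [-0.284  0.13   0.   ]
wrist bar 2399 [550.3  50.7] [66.7 17. ] z 103.22593152810344 az -91.7317653413539
wrist green 365 [606.   40.8  57. ] [605.7  41.2  58.6]
wrist disc 10196 550.3516845703125 49.2827262878418 62.46839904785156
wrist dial_grip 0.84 [339.6 210. ] [549.7  50.1  93. ]
wrist dial_pointer 0.66 [341.6 129.3] [552.7 103.   57. ]
wrist mark_line 0.64 [403.7 208.8] [599.6  40.7  57. ]
top disc 56 544.3829345703125 -3.202347755432129 23.867420196533203
```

>>> {"name": "send_rows", "arguments": {"targets": [[[0, 0.36, 0.13, 0, -0.28, 0.13, 0], [0, 0, 0, 0.6, 0, 0, 0], [0, 0, 0, 0.8, 0, 0, 0], [0, 0, 0, 0.4, 0, 0, 0], [0, 0, 0, 0, 0, 0, 0]]]}}

```text
clock: 20.3
position: [553.0, 50.6, 139.7]
tcp_rot: [0.001, 0.72, 0.694, 0.004]
ft_force: [0.5, -1.0, 0.6]
width: 85.5
```

```bash
python3 st.py
```

```text
[-0.687, 0.337, 0.668, 1.726, -0.229, 1.15, 0.008] [553.   50.6 139.7] 85.51328705036441 yaw -2.146556621702128 ft [ 0.5 -1.   0.6]
[[0.037, 0.999, 0.007], [0.999, -0.037, 0.003], [0.003, 0.007, -1.0]]
level corr (units) [ 0.051 -0.025  0.   ]
```

>>> {"name": "send_rows", "arguments": {"targets": [[[0, 0, -0.08, 0.6, 0.05, 0, 0], [0, 0, 0, 0.6, 0, 0, 0], [0, 0, 0, 0.3, 0, 0, 0], [0, 0, 0, 0, 0, 0, 0]]]}}

```text
clock: 20.7
position: [552.3, 51.1, 81.7]
tcp_rot: [-0.0, 0.72, 0.694, 0.003]
ft_force: [-0.0, 0.4, -0.1]
width: 85.3
```

```bash
python3 st.py
```

```text
[-0.66, 0.405, 0.641, 1.785, -0.283, 1.038, 0.05] [552.3  51.1  81.7] 85.31318891688595 yaw -2.0550344707790704 ft [-0.   0.4 -0.1]
[[0.036, 0.999, 0.005], [0.999, -0.036, 0.005], [0.005, 0.004, -1.0]]
level corr (units) [ 0.032 -0.035 -0.   ]
```

>>> {"name": "send_rows", "arguments": {"targets": [[[1, 0, 0, 0.1, 0, 0, 0], [1, 0, 0, 0, 0, 0, 0], [1, 0, 0, 0, 0, 0, 0], [1, 0, 0, 0, 0, 0, 0], [1, 0, 0, 0, 0, 0, 0], [1, 0, 0, 0, 0, 0, 0]]], "grip_force": 40}}

```text
clock: 21.3
position: [550.6, 51.5, 81.7]
tcp_rot: [-0.002, 0.72, 0.694, 0.003]
ft_force: [7.8, -0.1, -8.2]
width: 16.1
```

>>> {"name": "send_rows", "arguments": {"targets": [[[1, 0, 0, 0, 0, 0, 0.5], [1, 0, 0, 0, 0, 0, 0.5], [1, 0, 0, 0, 0, 0, 0.5], [1, 0, 0, 0, 0, 0, 0.5]]]}}

```text
clock: 21.7
position: [551.0, 51.4, 81.6]
tcp_rot: [-0.002, 0.812, 0.584, 0.003]
ft_force: [0.1, -0.8, -3.2]
width: 16.0
```

```bash
python3 st.py
```

```text
[-0.704, 0.418, 0.701, 1.788, -0.316, 1.045, -0.209] [551.   51.4  81.6] 16.045370016278287 yaw -18.5174931577276 ft [ 0.1 -0.8 -3.2]
[[0.318, 0.948, 0.002], [0.948, -0.318, 0.007], [0.008, -0.0, -1.0]]
level corr (units) [-0.001 -0.055  0.   ]
```

>>> {"name": "send_rows", "arguments": {"targets": [[[1, 0, 0, 0, 0, -0.04, 0.6], [1, 0, 0, 0, 0, 0, 0.6], [1, 0, 0, 0, 0, 0, 0.6], [1, 0, 0, 0, 0, 0, 0.6], [1, 0, 0, 0, 0, 0, 0.6], [1, 0, 0, 0, 0, 0, 0.6], [1, 0, 0, 0, 0, 0, 0.6], [1, 0, 0, 0, 0, 0, 0]]]}}

```text
clock: 22.5
position: [551.5, 51.0, 81.6]
tcp_rot: [0.0, 0.95, 0.313, 0.001]
ft_force: [-0.4, -0.5, -1.2]
width: 16.1
```

```bash
python3 st.py
```

```text
[-0.804, 0.459, 0.837, 1.79, -0.387, 1.063, -0.762] [551.5  51.   81.6] 16.125678321638784 yaw -53.56848864339759 ft [-0.4 -0.5 -1.2]
[[0.805, 0.594, 0.002], [0.594, -0.805, 0.001], [0.002, 0.001, -1.0]]
level corr (units) [ 0.006 -0.014  0.   ]
```

>>> {"name": "send_rows", "arguments": {"targets": [[[1, 0, 0, 0, 0, 0, 0.8], [1, 0, 0, 0, 0, 0, 0.8], [1, 0, 0, 0, 0, 0, 0.8], [1, 0, 0, 0, 0, 0, 0.8], [1, 0, 0, 0, 0, 0, 0.8], [1, 0, 0, 0, 0, 0, 0.8], [1, 0, 0, 0, 0, 0, 0.7], [1, 0, 0, 0, 0, 0, 0]]]}}

```text
clock: 23.3
position: [551.6, 50.3, 81.6]
tcp_rot: [0.0, 0.998, -0.07, 0.001]
ft_force: [0.2, -0.5, -1.6]
width: 16.3
```

```bash
python3 st.py
```

```text
[-0.92, 0.534, 1.015, 1.794, -0.506, 1.098, -1.439] [551.6  50.3  81.6] 16.344621776630383 yaw -98.0000109431484 ft [ 0.2 -0.5 -1.6]
[[0.99, -0.139, 0.003], [-0.139, -0.99, -0.001], [0.003, 0.001, -1.0]]
level corr (units) [ 0.005 -0.021  0.   ]
```

>>> {"name": "send_rows", "arguments": {"targets": [[[1, 0, 0, 0, 0, 0, 0.25], [1, 0, 0, 0, 0, 0, 0], [0.1, 0, 0, 0, 0, 0, 0], [0.1, 0, 0, 0, 0, 0, 0], [0.1, 0, 0, 0, 0, 0, 0], [0.1, 0, 0, 0, 0, 0, 0], [0.1, 0, 0, 0, 0, 0, 0]]]}}

```text
clock: 24.0
position: [552.4, 50.8, 82.5]
tcp_rot: [-0.0, 0.997, -0.082, 0.002]
ft_force: [0.1, -0.5, 0.6]
width: 76.8
```

>>> {"name": "send_rows", "arguments": {"targets": [[[0.1, 0, 0, -0.5, 0, 0, 0], [0.1, 0, 0, -0.8, 0, 0, 0], [0.1, 0, 0, -0.8, 0, 0, 0], [0.1, 0, 0, -0.8, 0, 0, 0], [0.1, 0, 0, -0.8, 0, 0, 0], [0.1, 0, 0, 0, 0, 0, 0]]]}}

```text
clock: 24.6
position: [550.8, 50.2, 235.2]
tcp_rot: [0.0, 0.997, -0.082, 0.001]
ft_force: [1.2, -0.8, 0.5]
width: 76.9
```

```bash
python3 st.py; python3 dial.py
```

```text
[-1.027, 0.385, 1.151, 1.603, -0.356, 1.385, -1.573] [550.8  50.2 235.2] 76.94731417075978 yaw -99.45296307550511 ft [ 1.2 -0.8  0.5]
[[0.986, -0.164, 0.002], [-0.164, -0.986, -0.001], [0.002, 0.0, -1.0]]
level corr (units) [ 0.002 -0.013  0.   ]
wrist bar 1938 [551.1  49.4] [17.  67.1] z 103.09911364608897 az 170.59023125880728
wrist green 322 [606.7  40.9  57. ] [606.7  40.9  58.5]
wrist disc 8751 549.34423828125 49.89857864379883 62.989288330078125
wrist dial_grip 0.58 [328.5 225.1] [550.7  47.6  93. ]
wrist dial_pointer 0.63 [326.5 150.9] [603.8  40.3  57. ]
wrist mark_line 0.89 [326.3 159.3] [597.1  41.6  57. ]
top disc 181 543.3554077148438 19.12139892578125 49.75163269042969
```

```bash
python3 - <<'E'
from h import *
c=cam("scene"); w=cv2.imread("pics/d_wrist.png")
cv2.imwrite("pics/f.png",np.hstack([cv2.resize(c[0][60:420,180:560,::-1],(480,455)),np.vstack([cv2.resize(w,(320,240)),np.zeros((215,320,3),np.uint8)])]))
for k,z in dict(bottle=0,tin=0,mug=0,tape=0,screwdriver=0,scoop_grip=105,scoop_lip=21).items():
    for r in imaging.pinpoint("scene",k)[:1]: print(k,round(r["p"],2),np.round(atz(c,r["xy"],z)))
E
```

```text
bottle 0.89 [661. 211.   0.]
tin 0.83 [ 684. -204.    0.]
mug 0.79 [759.  60.   0.]
tape 0.86 [ 413. -152.    0.]
screwdriver 0.73 [ 765. -137.    0.]
scoop_grip 0.96 [482. 340. 105.]
scoop_lip 0.97 [500. 395.  21.]
```

View pics/f.png

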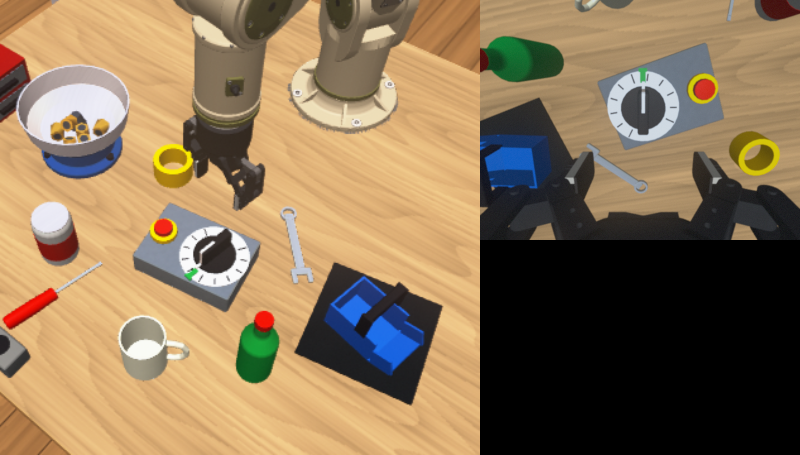

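All is as wanted: the couplings are in the bowl, the empty scoop is upright on the mat, the pointer is at the green mark and the arm is clear. Handing in.

```bash
python3 -c "
from bench import workorder; print(workorder.sign_off())"
```

```text
the job is handed in; nothing more can be done
None
```

I poured the six couplings into the bowl, stood the empty scoop back on its mat, turned the dial to the green mark and handed the job in at about 25 s on the robot's clock. The hand-in reports no verdict, so what follows rests on my own last checks.

- **Couplings:** the top view after the pour showed all six in the bowl, one of them resting against the cone. The last scene picture shows them still in the bowl. The fingers went nowhere near them.
- **Scoop:** empty, upright and released. Its handle bar reads about (482, 335) against the mat centre at (476, 331), well inside the 70 mm allowed.
- **Dial:** the pointer is at -9.4° and the mark at about -9° (direction in the bench plane), under 1° apart, or under 1 mm at 50 mm radius.
- **Other things:** nothing went near the red stop button. The bottle, tin, mug, tape and screwdriver read within about 8 mm of where they were at the start. The wrench I checked only by eye in the picture.

One check disagreed. The network put the pointer and the mark 7 mm apart, almost all of it along the pointer's own line. Their directions from the dial axis differ by about 1°, so I took it as detection error.

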